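# Hang the corona ring on its sliding J-hook

### The job

Take the aluminium corona ring by its rim out of the wooden cradle and hang it, rim over both prongs, on the twin J-hook of the grey stand. Then, still holding the ring, draw it down so that the hook slides down its post until it is fully home on its stop, and test it there with a steady downward pull of about 15 N for half a second (never more than 24 N between ring and hook). Let go, leaving the ring hanging still on the lowered hook, and do not disturb the things on the desk.

Things in the scene. Friction and masses are not known exactly. Their poses are not given: they have to be found in the camera images.
- ring: Corona ring: loose aluminium wheel, about 330 g (varies), a 12 mm round tube bent to a circle 190 mm in mean diameter, with hub (44 mm across, 16 thick) and three 8 mm spokes: one straight down, two at 60 degrees either side of straight up, so the top of the rim is free. Origin at its centre, x along its axle, z up at the start. It stands upright in the cradle and may lean a few degrees.
- ring_top (a point): Centre of the ring's tube at the top of the rim as it stands at the start, 95 mm from the ring's centre along its z axis. Moves with the ring.
- cradle: Plywood cradle, fixed; origin on the desk under its middle. Two cheeks (160 mm long along y, 12 mm thick, tops 84 mm above the desk) leave a slot 15.6 mm wide in which the ring stands, axle along the cradle's x, its lowest point 14 mm above the desk. The ring comes straight up out of it.
- stand: Grey foot plate (130 mm wide, 8 mm thick) with a square aluminium post (24 mm, 230 mm high), fixed. Origin on the desk straight below the hook's seat. The post stands 95 mm from it along the stand's +x; the prongs point along its -x, so the ring must come from the -x side, its axle along the stand's x.
- hook: Twin steel J-hook on a sleeve that slides straight down the post with stiff friction: it stays put, bears the ring's weight, and slides when pulled with about 7 N. 25 to 50 mm below its start is a rigid hidden stop, to be felt. Two prongs of 9 mm bar at y = -36 and +36 mm (63 mm free between). Origin: the seat, midway between the prongs, at the bar's centre height in the trough (14 mm long in x).
- hook_tip (a point): Bar centre at the upturned tip of the prong at y = +36 mm, 20 mm in -x of the seat and 18 mm above it; the other prong's tip is its mirror image. Behind the seat the prongs rise to +12 mm at x = +20, run back to x = +95 and go down there to the sleeve, 60 mm below the seat. With the ring seated upright, its centre is 76 mm below the seat and the rim's top (tube centre) 19 mm above it.
- tape: Bystander: roll of tape lying flat, 84 mm across, 24 mm high. Origin under its centre.
- calculator: Bystander: desk calculator 130 x 85 x 20 mm lying flat. Origin under its centre.
- jar: Bystander: closed amber glass jar with a red cap, 60 mm across, 75 mm high. Origin under its centre.

How it is judged:
By the outcome, as a careful person would: the job done as asked, in the order asked, and still so for the second after the job is handed in, with the robot touching nothing.
It also fails if it takes over 69 s, if anything falls off the work surface, if the arm or the gripper's body presses on something with over 40 N, if the wrist force passes 120 N, or if a joint passes its speed limit or range.

### The arm

A 6-joint arm with a two-finger parallel gripper is mounted at the origin on the work surface. World frame = base frame: x ahead of the robot, y to its left, z up, the work surface at z = 0. Lengths are in m, angles in degrees, forces in N, time in s.
With the tool pointing down it reaches from about 0.3 to 0.75 m from the base axis. Payload 8.5 kg.
Tool frame: the origin (TCP) lies at the very end of the fingers, on their centre line; the grasp point (between the pads) lies 19 mm behind it (env.hold_point_z is the distance from the TCP to the grasp point, in m); z points along the fingers, y is the line along which they close (so a half turn about z gives the same grasp; the last joint's range is limited). The gripper opens to 85 mm and grips with 20 to 120 N. Pads are 22 mm wide; open, the fingers measure 114 mm over their backs; the gripper's body (76 mm by 85 mm) begins 54 mm behind the grasp point. The pads swing forward as they close: fully open they stand 13 mm farther back than shut.
Start: joints at [61.576, 21.807, 74.336, -0, 83.858, -12.336], TCP at [0.152, 0.528, 0.231] pointing down, gripper open.
Joint ranges: [-178.18, 178.18], [-50.72, 133.34], [12.68, 142.11], [-81.47, 261.47], [9.98, 163.14], [-165.26, 165.26]. Speed limits (degrees/s): [136.94, 136.94, 180, 180, 180, 180].

### API

Orientations are given as a 3x3 rotation matrix whose columns are the frame's x, y, z axes.
In Python, from rig import env, optics gives the robot as it stands.
- The arm moves only by the shell command python3 -m jog 'ROWS' [OPENING] [FORCE]. ROWS is JSON, a list of rows, each an object with "linear": the shift along the tool's x, y, z in units of 40 mm (1.0 is 40 mm), a list of three; "roll": the turn about the tool's z in units of 5 degrees (1.0 is 5 degrees). A call has 1 to 12 rows; each row shifts and turns the commanded pose from where the row before left it, along the tool's axes as they then stand; what a row does not reach is not made up. A row lasts 1/12 s, in which the tool goes at most 41.7 mm and 7.16 degrees, less where a joint would pass 70% of its speed; a pose out of reach is approached as far as the arm can. A call is refused whole if a number of a shift passes 1 or a number of a turn 1, either way. A call with a gripper value outside its range is refused whole. OPENING is the opening, from -1 (shut) to 1 (fully open), set as the call begins (- or left out, the last holds). The fingers move at their own pace and stop on an object; FORCE is the grip in N (left out, the last holds). Time passes only in rows, so rows that do not move let the fingers close. It gives the time, the measured TCP pose, the force, the opening and the grip force at its end, in the units of the state.
- env.observe(): the state, without advancing time (a new reading comes with each control period).
- optics.get_image(name): name is "scene" or "top"; returns the picture (420x560x3 uint8, red, green, blue); there is no depth.
- optics.calibration(name): a dict with "fov_y" (degrees; the focal length in pixels is half the picture's height over the tangent of half this angle, whatever the lens; pixels are square), "cx", "cy" (the principal point, pixels), "D" ([k1, k2, p1, p2, k3] as OpenCV has them; the pictures are not rectified), "T" (4x4, takes a point from camera to world coordinates). Camera axes: x right, y down, z forward; pixel columns grow to the right and rows downward; lengths in m; the calibration is good to about 2 mm. A picture is of the moment at which its call begins. calibration takes no time and is no camera call.
- env.close_job(): hands the job in; it is judged then, once.
The state is a dict: "time_s": time; "q": joint angles; "qvel": joint speeds; "joint_efforts": joint torques, N m; "position": TCP position; "tool_rot": TCP orientation; "ft_force": force on the tool from outside, world axes, zero at the start; "wrist_torque": the same for the moment, N m; "grip_width": finger opening in m; "gripper_force": force on a finger pad.
Only numpy, scipy, OpenCV 4.12 (cv2) and the standard library are available. Lean on these libraries where they do the work, as an engineer would, in place of code of your own. Each camera call takes 0.05 s, during which the arm holds its last target. There are 200 camera calls.

## Working session

There is one attempt and no reset: what is moved stays moved. The work goes in short steps, Python scripts to look and compute and a shell command to move; the robot and the scene stay as the last step left them, time stands still between calls to the robot, and variables do not carry over. Pictures are saved under pics/ and viewed, at most 10 in all, crops included, and the job is handed in when it is done.

```bash
mkdir -p pics; ls
python3 - <<'E'
from rig import env, optics
import cv2
for n in("scene","top"):
    im=optics.get_image(n); cv2.imwrite(f"pics/{n}0.png",im[:,:,::-1])
    c=optics.calibration(n); print(n,c)
s=env.observe(); print(s)
E
```

```text
pics
scene {'fov_y': 54.30171590826361, 'cx': 278.5142440307464, 'cy': 216.32390734664017, 'D': array([-0.03753054,  0.        ,  0.        ,  0.        ,  0.        ]), 'T': array([[-0.256518  ,  0.62078139, -0.74082993,  1.23755288],
       [ 0.96631285,  0.14811928, -0.21047604,  0.2175337 ],
       [-0.02092842, -0.76986437, -0.63786429,  0.76634772],
       [ 0.        ,  0.        ,  0.        ,  1.        ]])}
top {'fov_y': 53.36972773391184, 'cx': 282.1713518823875, 'cy': 211.1283919072372, 'D': array([-0.07049039,  0.        ,  0.        ,  0.        ,  0.        ]), 'T': array([[ 0.01676985, -0.98046843,  0.19596029,  0.3668316 ],
       [-0.999748  , -0.01936803, -0.01134982,  0.01388618],
       [ 0.0149235 , -0.19572057, -0.98054615,  1.10160876],
       [ 0.        ,  0.        ,  0.        ,  1.        ]])}
{'time_s': 0.1, 'q': array([ 6.15756310e+01,  2.18377394e+01,  7.43790657e+01, -6.55291892e-04,
        8.38581403e+01, -1.23337590e+01]), 'qvel': array([ 0.02534761, -0.0703374 , -0.1175892 , -0.08055828, -0.0118679 ,
       -0.03522313]), 'joint_efforts': array([ 3.14552177e-03, -4.49224234e+01, -2.31654614e+01, -2.04999769e-04,
        3.68212684e-03,  3.90508694e-05]), 'position': array([0.15229603, 0.52822297, 0.23077573]), 'tool_rot': array([[-9.60824848e-01,  2.77155616e-01, -6.12625443e-04],
       [ 2.77156163e-01,  9.60824191e-01, -1.15576563e-03],
       [ 2.68298412e-04, -1.28028125e-03, -9.99999144e-01]]), 'ft_force': array([ 0.63978296, -0.45377904,  0.12957038]), 'wrist_torque': array([ 0.03676353, -0.00394081, -0.08928883]), 'gripper_force': 0.0, 'grip_width': 0.08522869479968113}
```

View pics/scene0.png

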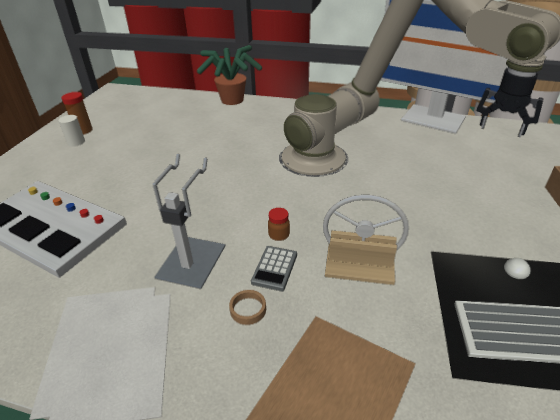

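View pics/top0.png

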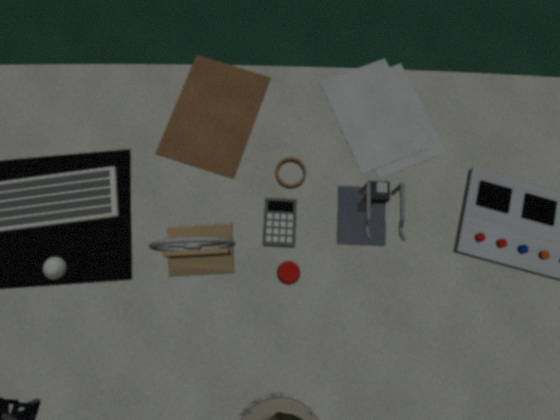

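Run:
```python
import cv2,numpy as np
s=cv2.imread("pics/scene0.png");t=cv2.imread("pics/top0.png")
def crop(im,x,y,w,h,k): return cv2.resize(im[y:y+h,x:x+w],None,fx=k,fy=k,interpolation=cv2.INTER_CUBIC)
# A: scene, ring (310..420,185..290) & stand (145..235,145..295), x4
a=crop(s,310,185,110,150,4);b=crop(s,145,145,90,150,4)
cv2.imwrite("pics/sc.png",np.hstack([a,b]))
a=crop(t,145,210,95,75,4);b=crop(t,325,170,90,75,4)
cv2.imwrite("pics/tc.png",np.hstack([a,b]))
```

```text
(no output)
```

View pics/sc.png

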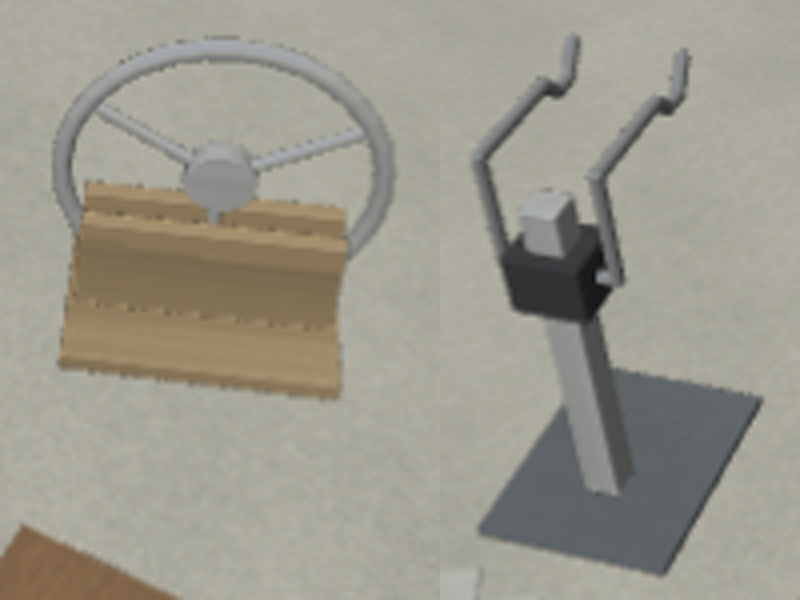

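View pics/tc.png

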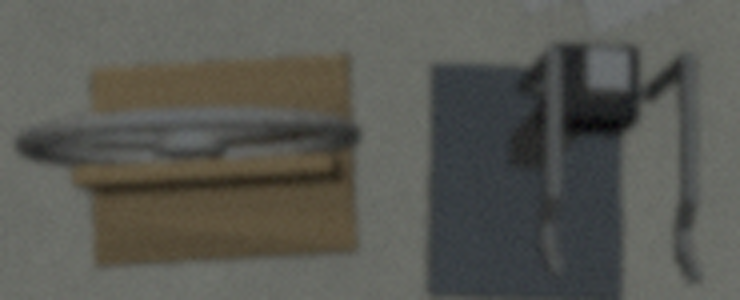

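```bash
cat > h.py <<'E'
import numpy as np, cv2
from rig import env, optics
from scipy.optimize import least_squares
C={n:optics.calibration(n) for n in("scene","top")}
def K(n):
    f=210/np.tan(np.radians(C[n]["fov_y"]/2)); return np.array([[f,0,C[n]["cx"]],[0,f,C[n]["cy"]],[0,0,1]])
def proj(n,P):
    W=np.linalg.inv(C[n]["T"]); return cv2.projectPoints(np.float64(P).reshape(-1,1,3),cv2.Rodrigues(W[:3,:3])[0],W[:3,3],K(n),C[n]["D"])[0][:,0]
def atz(n,px,z):
    u=cv2.undistortPoints(np.float64(px).reshape(-1,1,2),K(n),C[n]["D"])[:,0]
    T=C[n]["T"]; d=np.c_[u,np.ones(len(u))]@T[:3,:3].T
    return T[:3,3]+d*((z-T[2,3])/d[:,2])[:,None]
def Rz(a): c,s=np.cos(a),np.sin(a); return np.array([[c,-s,0],[s,c,0],[0,0,1]])
def Ry(a): c,s=np.cos(a),np.sin(a); return np.array([[c,0,s],[0,1,0],[-s,0,c]])
E
cat > fit.py <<'E'
from h import *
sS=lambda p:np.array(p)/4+[145-110-.4,145-.4]
sR=lambda p:np.array(p)/4+[310-.4,185-.4]
tR=lambda p:np.array(p)/4+[145-.4,210-.4]
tS=lambda p:np.array(p)/4+[325-95-.4,170-.4]
L=np.array([[-.02,.036,.018],[-.02,-.036,.018],[.095,.036,.012],[.095,-.036,.012]])
obsS=sS([(683,55),(573,40),(597,178),(479,160),(548,208)])
obsT=tS([(556,270),(693,278),(553,48),(686,62),(610,68)])
def stand(p):
    P=np.vstack([L+[0,0,p[3]],[.095,0,.23]]); return P@Rz(p[2]).T+[p[0],p[1],0]
r=least_squares(lambda p:np.r_[(proj("scene",stand(p))-obsS).ravel(),(proj("top",stand(p))-obsT).ravel()],[.4,-.2,0,.25],loss="soft_l1",x_scale=[.01,.01,.1,.01])
print("stand x y yaw h",r.x.round(4),np.degrees(r.x[2]));print(r.fun.round(1).reshape(-1,2).tolist())
print("plate",atz("scene",sS([(612,368),(762,400),(664,574),(482,530)]),.008).round(3).tolist(),atz("top",tS([(432,66),(430,294),(622,294)]),.008).round(3).tolist())
rs=sR([(63,160),(218,50),(384,165),(365,235)]);rt=tR([(20,140),(190,114),(357,135)])
th=np.linspace(0,2*np.pi,721)
def rim(p):
    Q=np.c_[0*th,.095*np.sin(th),.095*np.cos(th)]
    return Q@(Rz(p[2])@Ry(p[3])).T+[p[0],p[1],.115]
def res(p):
    out=[]
    for n,o in(("scene",rs),("top",rt)):
        q=proj(n,rim(p)); d=np.linalg.norm(q[None]-o[:,None],axis=2); out.append(d.min(1))
    hub=np.array([.008,0,0])@(Rz(p[2])@Ry(p[3])).T+[p[0],p[1],.115]
    out.append((proj("scene",hub)-sR([(221,187)])).ravel())
    return np.concatenate(out)
r=least_squares(res,[.4,.2,0.03,0],x_scale=[.01,.01,.1,.1],diff_step=1e-4)
p=r.x;print("ring",p.round(4),np.degrees(p[2:]),r.fun.round(1)); print("top",rim(p)[0])
print("cradle",atz("top",tR([(95,72),(350,55),(357,248),(98,266)]),.01).round(3).tolist())
print("objs",atz("top",[(289,273),(290,172),(280,222)],.0).round(3).tolist())
E
python3 fit.py
```

```text
stand x y yaw h [ 0.5039 -0.2085 -0.0247  0.2421] -1.4156425225663558
[[-0.2, 0.5], [-0.2, 0.4], [-0.2, -0.4], [-0.2, -0.7], [-0.8, -1.5], [-0.6, -0.2], [-0.0, -0.7], [-0.4, 1.6], [0.0, -0.3], [-0.6, 0.3]]
plate [[0.5, -0.255, 0.008], [0.506, -0.142, 0.008], [0.663, -0.146, 0.008], [0.658, -0.271, 0.008]] [[0.658, -0.148, 0.008], [0.502, -0.145, 0.008], [0.504, -0.273, 0.008]]
ring [0.4792 0.2152 0.0626 0.0152] [3.58650823 0.86882665] [ 0.4  0.3  0.2  0.4  0.8  0.2  1.7 -0.4 -0.1]
top [0.48068458 0.21530235 0.20998908]
cradle [[0.535, 0.302, 0.01], [0.549, 0.133, 0.01], [0.423, 0.124, 0.01], [0.408, 0.291, 0.01]]
objs [[0.422, -0.019, 0.0], [0.697, -0.018, 0.0], [0.557, 0.006, 0.0]]
```

```bash
python3 -m jog '[{"linear":[0,0,-0.15],"roll":1},{"linear":[0,0,-0.15],"roll":1},{"linear":[0,0,-0.15],"roll":1},{"linear":[0,0,-0.15],"roll":1},{"linear":[0,0,-0.15],"roll":1},{"linear":[0,0,-0.15],"roll":1},{"linear":[0,0,-0.15],"roll":1},{"linear":[0,0,-0.15],"roll":1},{"linear":[0,0,-0.15],"roll":1},{"linear":[0,0,-0.15],"roll":1},{"linear":[0,0,-0.15],"roll":1},{"linear":[0,0,-0.15],"roll":1}]' 1
python3 -m jog '[{"linear":[0,0,0],"roll":1},{"linear":[0,0,0],"roll":0.94},{"linear":[-0.84,0.76,0],"roll":0},{"linear":[-0.84,0.76,0],"roll":0},{"linear":[-0.84,0.76,0],"roll":0},{"linear":[-0.84,0.76,0],"roll":0},{"linear":[-0.84,0.76,0],"roll":0},{"linear":[-0.84,0.76,0],"roll":0},{"linear":[-0.84,0.76,0],"roll":0},{"linear":[-0.84,0.76,0],"roll":0},{"linear":[-0.84,0.76,0],"roll":0},{"linear":[-0.84,0.76,0],"roll":0}]'
python3 -m jog '[{"linear":[0,0,0],"roll":0},{"linear":[0,0,0],"roll":0}]'
```

```text
time_s: 1.1
position: [0.1523, 0.5283, 0.3032]
tool_rot: [[-0.236, 0.972, -0.0], [0.972, 0.236, -0.001], [-0.001, -0.001, -1.0]]
ft_force: [-1.2, 0.3, 0.0]
grip_width: 0.0856
gripper_force: 0.0
time_s: 2.1
position: [0.4549, 0.239, 0.3031]
tool_rot: [[-0.073, 0.997, -0.001], [0.997, 0.073, -0.0], [0.0, -0.001, -1.0]]
ft_force: [1.5, 0.3, 0.9]
grip_width: 0.0855
gripper_force: 0.0
time_s: 2.27
position: [0.455, 0.2393, 0.3025]
tool_rot: [[-0.07, 0.998, -0.002], [0.998, 0.07, -0.0], [-0.0, -0.002, -1.0]]
ft_force: [-0.0, 0.8, -0.3]
grip_width: 0.0856
gripper_force: 0.0
```

```bash
python3 -m jog '[{"linear":[-0.32,0.3,0],"roll":0},{"linear":[-0.32,0.3,0],"roll":0},{"linear":[0,0,0.5],"roll":0},{"linear":[0,0,0.5],"roll":0},{"linear":[0,0,0.5],"roll":0},{"linear":[0,0,0],"roll":0},{"linear":[0,0,0],"roll":0}]'
python3 - <<'E'
from h import *
s=optics.get_image("scene");t=optics.get_image("top")
a=cv2.resize(s[110:260,300:430],None,fx=3,fy=3,interpolation=cv2.INTER_CUBIC);b=cv2.resize(t[190:290,140:250],None,fx=3.5,fy=4.5,interpolation=cv2.INTER_CUBIC)
cv2.imwrite("pics/g1.png",np.hstack([a,b])[:,:,::-1])
E
```

```text
time_s: 2.85
position: [0.4789, 0.2178, 0.2433]
tool_rot: [[-0.075, 0.997, -0.002], [0.997, 0.075, -0.0], [-0.0, -0.002, -1.0]]
ft_force: [-0.9, -0.9, 0.7]
grip_width: 0.0854
gripper_force: 0.0
```

View pics/g1.png

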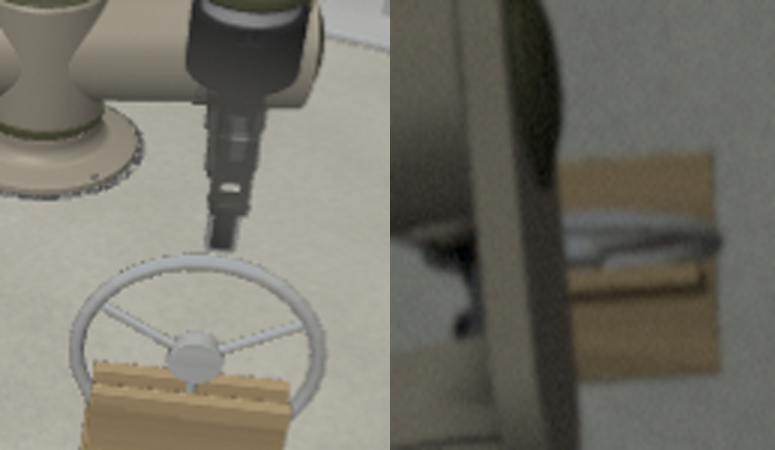

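```bash
python3 -m jog '[{"linear":[-0.06,0.035,0],"roll":0},{"linear":[0,0,0.4],"roll":0},{"linear":[0,0,0.4],"roll":0},{"linear":[0,0,0.4],"roll":0},{"linear":[0,0,0.1],"roll":0},{"linear":[0,0,0],"roll":0},{"linear":[0,0,0],"roll":0}]'
python3 -m jog '[{"linear":[0,0,0],"roll":0},{"linear":[0,0,0],"roll":0},{"linear":[0,0,0],"roll":0},{"linear":[0,0,0],"roll":0},{"linear":[0,0,0],"roll":0},{"linear":[0,0,0],"roll":0},{"linear":[0,0,0],"roll":0},{"linear":[0,0,0],"roll":0},{"linear":[0,0,0],"roll":0},{"linear":[0,0,0],"roll":0},{"linear":[0,0,0],"roll":0},{"linear":[0,0,0],"roll":0}]' -1 60
```

```text
time_s: 3.53
position: [0.4818, 0.2149, 0.1924]
tool_rot: [[-0.073, 0.997, 0.002], [0.997, 0.073, 0.0], [0.0, 0.002, -1.0]]
ft_force: [0.4, 0.2, -0.2]
grip_width: 0.0853
gripper_force: 0.0
time_s: 4.53
position: [0.4814, 0.2148, 0.1915]
tool_rot: [[-0.073, 0.997, 0.0], [0.997, 0.073, 0.0], [0.0, 0.0, -1.0]]
ft_force: [-1.2, -0.0, 3.8]
grip_width: 0.0102
gripper_force: 58.5
```

```bash
python3 -m jog '[{"linear":[0,0,-0.1],"roll":0},{"linear":[0,0,-0.2],"roll":0},{"linear":[0,0,-0.3],"roll":0},{"linear":[0,0,-0.35],"roll":0},{"linear":[0,0,-0.35],"roll":0},{"linear":[0,0,-0.35],"roll":0},{"linear":[0,0,-0.35],"roll":0},{"linear":[0,0,-0.35],"roll":0},{"linear":[0,0,-0.2],"roll":0},{"linear":[0,0,-0.1],"roll":0},{"linear":[0,0,0],"roll":0},{"linear":[0,0,0],"roll":0}]'
python3 - <<'E'
from h import *
s=optics.get_image("scene")
cv2.imwrite("pics/g2.png",cv2.resize(s[20:290,140:430],None,fx=2.2,fy=2.2,interpolation=cv2.INTER_CUBIC)[:,:,::-1])
print(env.observe()["ft_force"],env.observe()["grip_width"])
E
```

```text
time_s: 5.53
position: [0.4811, 0.2147, 0.2967]
tool_rot: [[-0.073, 0.997, -0.001], [0.997, 0.073, -0.0], [-0.0, -0.001, -1.0]]
ft_force: [-0.4, -0.0, -2.5]
grip_width: 0.0102
gripper_force: 58.6
[ 0.20176626 -0.70160423 -3.88538222] 0.009998272427200075
```

View pics/g2.png

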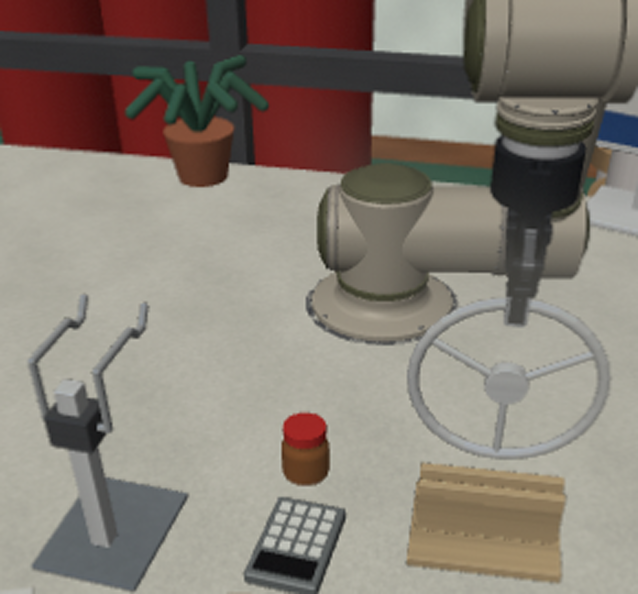

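Run:
```python
from h import *
f=lambda p:np.array(p)/2.2+[140-.3,20-.3]
th=np.linspace(0,2*np.pi,721)
o=f([(413,372),(605,372),(498,454),(515,303),(441,428),(575,428),(450,317),(565,313)]);hb=f([(507,383)])
R=lambda p:Rz(p[2])@Ry(p[3])
def res(p):
    c=np.array([.481-.095*np.sin(p[3]),p[0],p[1]])
    q=proj("scene",np.c_[0*th,.095*np.sin(th),.095*np.cos(th)]@R(p).T+c)
    return np.r_[np.linalg.norm(q[None]-o[:,None],axis=2).min(1),(proj("scene",R(p)@[.008,0,0]+c)-hb).ravel()]
r=least_squares(res,[.215,.22,.07,0],x_scale=[.01,.01,.1,.1],diff_step=1e-4)
p=r.x;print(p,np.degrees(p[2:]),r.fun.round(1))
c=np.array([.481-.095*np.sin(p[3]),p[0],p[1]])
print(f([(500,440)]),proj("scene",c+R(p)@[0,0,-.08]), proj("scene",[c+R(p)@[0,.0736,.0425],c+R(p)@[0,-.0736,.0425]])*1, f([(592,354),(430,338)]))
```

```text
[0.21558176 0.22251926 0.10130332 0.02052156] [5.80425291 1.17579874] [0.1 0.1 1.5 1.1 0.7 0.5 0.2 0.2 0.1 1.1]
[[366.97272727 219.7       ]] [[366.09350122 219.75002937]] [[407.52061033 179.63235775]
 [338.3348522  174.63125435]] [[408.79090909 180.60909091]
 [335.15454545 173.33636364]]
```

```bash
python3 -m jog '[{"linear":[0,-0.2,0],"roll":0.35},{"linear":[0,-0.3,0],"roll":0.4},{"linear":[-0.15,-0.3,0],"roll":0.35},{"linear":[-0.3,-0.14,0],"roll":0},{"linear":[-0.5,0,0],"roll":0},{"linear":[-0.6,0,0],"roll":0},{"linear":[-0.6,0,0],"roll":0},{"linear":[-0.6,0,0],"roll":0},{"linear":[-0.6,0,0],"roll":0},{"linear":[-0.6,0,0],"roll":0},{"linear":[-0.6,0,0],"roll":0},{"linear":[-0.6,0,0],"roll":0}]'
python3 -m jog '[{"linear":[-0.6,0,0],"roll":0},{"linear":[-0.6,0,0],"roll":0},{"linear":[-0.6,0,0],"roll":0},{"linear":[-0.6,0,0],"roll":0},{"linear":[-0.6,0,0],"roll":0},{"linear":[-0.6,0,0],"roll":0},{"linear":[-0.6,0,0],"roll":0},{"linear":[-0.5,0,0],"roll":0},{"linear":[-0.4,0,0],"roll":0},{"linear":[-0.2,0,0],"roll":0},{"linear":[-0.1,0,0],"roll":0},{"linear":[0,0,0],"roll":0}]'
```

```text
time_s: 6.58
position: [0.4388, 0.0067, 0.2967]
tool_rot: [[0.022, 1.0, -0.001], [1.0, -0.022, 0.0], [0.0, -0.001, -1.0]]
ft_force: [0.4, -0.7, -3.6]
grip_width: 0.0099
gripper_force: 58.6
time_s: 7.58
position: [0.4343, -0.2083, 0.2968]
tool_rot: [[0.023, 1.0, -0.001], [1.0, -0.023, 0.001], [0.001, -0.001, -1.0]]
ft_force: [1.0, 0.6, -2.8]
grip_width: 0.0103
gripper_force: 58.6
```

```bash
python3 -m jog '[{"linear":[0.04,0,0.2],"roll":0},{"linear":[0,0,0.2],"roll":0},{"linear":[0,0,0.2],"roll":0},{"linear":[0,0.2,0],"roll":0},{"linear":[0,0.2,0],"roll":0},{"linear":[0,0.1,0],"roll":0},{"linear":[0,0,0],"roll":0},{"linear":[0,0,0],"roll":0},{"linear":[0,0,0],"roll":0}]'
python3 - <<'E'
from h import *
s=optics.get_image("scene");t=optics.get_image("top")
a=cv2.resize(s[100:260,120:250],None,fx=3.5,fy=3.5,interpolation=cv2.INTER_CUBIC);b=cv2.resize(t[165:265,335:420],None,fx=4,fy=5.6,interpolation=cv2.INTER_CUBIC)
cv2.imwrite("pics/g3.png",np.hstack([a,b])[:,:,::-1])
E
```

```text
time_s: 8.33
position: [0.4545, -0.207, 0.2734]
tool_rot: [[0.022, 1.0, 0.0], [1.0, -0.022, -0.0], [-0.0, 0.0, -1.0]]
ft_force: [-0.1, 0.8, -2.7]
grip_width: 0.0099
gripper_force: 58.7
```

View pics/g3.png

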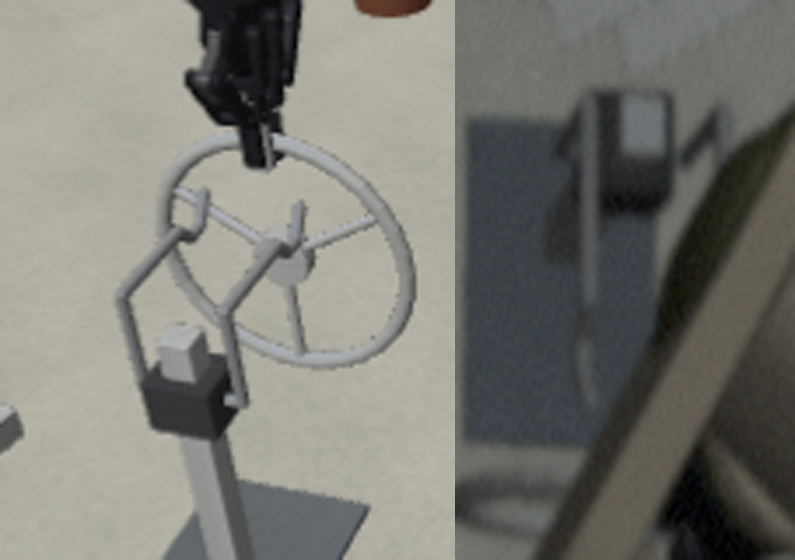

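Run:
```python
from h import *
th=np.linspace(0,2*np.pi,361)
g=lambda P:((proj("scene",P)-[120,100]+.4)*3.5).round(0)
o=np.array([(163,190),(409,280),(225,142),(325,361),(390,330),(355,182)])/1.;hb=np.array([289,262.])
for yaw in(-8,-4,-1.3,2):
  for lean in(-2,0,2,4):
    R=Rz(np.radians(yaw))@Ry(np.radians(lean));top=np.array([.4545,-.207,.2924])
    c=top-R@[0,0,.095]
    q=g(np.c_[0*th,.095*np.sin(th),.095*np.cos(th)]@R.T+c)
    print(yaw,lean,np.linalg.norm(q[None]-o[:,None],axis=2).min(1),g(R@[.008,0,0]+c)[0]-hb)
```

```text
-8 -2 [ 7.07106781 12.          5.          7.          1.          7.81024968] [-15.   1.]
-8 0 [ 8.06225775 10.          5.09901951  2.23606798  1.          7.21110255] [-12.  -1.]
-8 2 [10.          7.07106781  5.09901951  3.60555128  1.41421356  6.40312424] [-10.  -4.]
-8 4 [11.          5.          5.09901951  9.05538514  1.41421356  5.        ] [-7. -6.]
-4 -2 [3.60555128 7.07106781 4.12310563 5.         1.         3.60555128] [-14.   1.]
-4 0 [4.47213595 5.         4.12310563 1.         1.41421356 2.82842712] [-12.  -1.]
-4 2 [5.38516481 3.         4.12310563 5.         1.         2.23606798] [-9. -4.]
-4 4 [ 7.07106781  1.          4.12310563 10.          0.          1.        ] [-7. -6.]
-1.3 -2 [2.         5.         3.         5.         1.41421356 1.        ] [-13.   1.]
-1.3 0 [2.82842712 3.16227766 3.         1.         1.         0.        ] [-11.  -1.]
-1.3 2 [3.60555128 1.         3.         5.         1.         1.        ] [-9. -3.]
-1.3 4 [ 4.          1.          3.         11.          1.          1.41421356] [-7. -6.]
2 -2 [0.         2.23606798 2.23606798 4.         1.41421356 2.82842712] [-12.   1.]
2 0 [1.         0.         2.23606798 1.41421356 1.         3.60555128] [-10.  -1.]
2 2 [1.         1.41421356 2.23606798 6.         1.         4.24264069] [-9. -3.]
2 4 [ 2.23606798  2.23606798  2.23606798 12.04159458  2.23606798  5.        ] [-7. -6.]
```

```bash
python3 -m jog '[{"linear":[0,0.15,0],"roll":0},{"linear":[0,0.15,0],"roll":0},{"linear":[0,0.15,0],"roll":0},{"linear":[0,0.15,0],"roll":0},{"linear":[0,0.15,0],"roll":0},{"linear":[0,0.15,0],"roll":0},{"linear":[0,0.15,0],"roll":0},{"linear":[0,0.1,0],"roll":0},{"linear":[0,0.09,0],"roll":0},{"linear":[0,0,0],"roll":0},{"linear":[0,0,0],"roll":0}]'
python3 - <<'E'
from h import *
s=optics.get_image("scene")
cv2.imwrite("pics/g4.png",cv2.resize(s[100:260,120:250],None,fx=3.5,fy=3.5,interpolation=cv2.INTER_CUBIC)[:,:,::-1])
E
```

```text
time_s: 9.35
position: [0.5041, -0.2081, 0.2732]
tool_rot: [[0.022, 1.0, -0.0], [1.0, -0.022, 0.0], [0.0, -0.0, -1.0]]
ft_force: [0.1, -0.2, -2.1]
grip_width: 0.01
gripper_force: 58.7
```

View pics/g4.png

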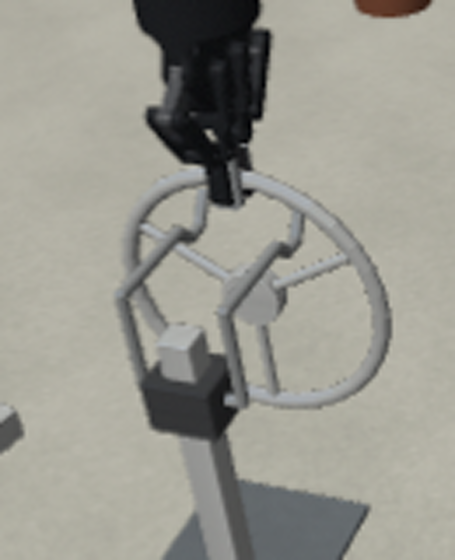

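```bash
python3 -m jog '[{"linear":[0,0,0.15],"roll":0},{"linear":[0,0,0.15],"roll":0},{"linear":[0,0,0.15],"roll":0},{"linear":[0,0,0.1],"roll":0},{"linear":[0,0,0],"roll":0},{"linear":[0,0,0],"roll":0}]'
python3 -m jog '[{"linear":[0,0,0.05],"roll":0},{"linear":[0,0,0.05],"roll":0},{"linear":[0,0,0],"roll":0}]'
python3 -m jog '[{"linear":[0,0,0.05],"roll":0},{"linear":[0,0,0.05],"roll":0},{"linear":[0,0,0],"roll":0}]'
```

```text
time_s: 9.9
position: [0.504, -0.2081, 0.2511]
tool_rot: [[0.023, 1.0, -0.0], [1.0, -0.023, 0.0], [0.0, -0.0, -1.0]]
ft_force: [-0.3, 0.1, -3.5]
grip_width: 0.0099
gripper_force: 58.6
time_s: 10.15
position: [0.5039, -0.2081, 0.247]
tool_rot: [[0.023, 1.0, -0.0], [1.0, -0.023, 0.0], [0.0, -0.0, -1.0]]
ft_force: [0.4, -0.4, -3.1]
grip_width: 0.0099
gripper_force: 58.7
time_s: 10.4
position: [0.504, -0.2082, 0.2431]
tool_rot: [[0.022, 1.0, -0.0], [1.0, -0.022, -0.0], [-0.0, -0.0, -1.0]]
ft_force: [0.3, -0.6, -2.0]
grip_width: 0.0101
gripper_force: 58.8
```

```bash
for i in 1; do python3 -m jog '[{"linear":[0,0,0.04],"roll":0},{"linear":[0,0,0.04],"roll":0},{"linear":[0,0,0],"roll":0}]'
python3 -m jog '[{"linear":[0,0,0.04],"roll":0},{"linear":[0,0,0.04],"roll":0},{"linear":[0,0,0],"roll":0}]'; python3 -m jog '[{"linear":[0,0,0.04],"roll":0},{"linear":[0,0,0.04],"roll":0},{"linear":[0,0,0],"roll":0}]'; done
```

```text
time_s: 10.65
position: [0.5042, -0.2084, 0.2406]
tool_rot: [[0.023, 1.0, 0.001], [1.0, -0.023, -0.001], [-0.001, 0.001, -1.0]]
ft_force: [-0.6, -0.0, 2.8]
grip_width: 0.0099
gripper_force: 59.4
time_s: 10.9
position: [0.5041, -0.2083, 0.2369]
tool_rot: [[0.023, 1.0, 0.0], [1.0, -0.023, -0.0], [-0.0, 0.0, -1.0]]
ft_force: [0.7, -1.3, 4.2]
grip_width: 0.0098
gripper_force: 59.4
time_s: 11.15
position: [0.5041, -0.2083, 0.2334]
tool_rot: [[0.023, 1.0, 0.0], [1.0, -0.023, -0.0], [-0.0, 0.0, -1.0]]
ft_force: [0.6, -1.5, 2.7]
grip_width: 0.0103
gripper_force: 59.4
```

```bash
python3 -m jog '[{"linear":[0,0,0.04],"roll":0},{"linear":[0,0,0.04],"roll":0},{"linear":[0,0,0.04],"roll":0},{"linear":[0,0,0.04],"roll":0},{"linear":[0,0,0.04],"roll":0},{"linear":[0,0,0.04],"roll":0},{"linear":[0,0,0.04],"roll":0},{"linear":[0,0,0.03],"roll":0}]'
python3 -m jog '[{"linear":[0,0,0.015],"roll":0},{"linear":[0,0,0.015],"roll":0},{"linear":[0,0,0.015],"roll":0},{"linear":[0,0,0],"roll":0}]'
python3 -m jog '[{"linear":[0,0,0.015],"roll":0},{"linear":[0,0,0.015],"roll":0},{"linear":[0,0,0],"roll":0}]'
```

```text
time_s: 11.82
position: [0.5041, -0.2082, 0.2212]
tool_rot: [[0.023, 1.0, 0.0], [1.0, -0.023, -0.0], [-0.0, 0.0, -1.0]]
ft_force: [-0.3, -2.2, 4.1]
grip_width: 0.0098
gripper_force: 59.5
time_s: 12.15
position: [0.5041, -0.2082, 0.2194]
tool_rot: [[0.023, 1.0, 0.0], [1.0, -0.023, -0.0], [-0.0, 0.0, -1.0]]
ft_force: [1.3, -3.1, 3.8]
grip_width: 0.0099
gripper_force: 59.4
time_s: 12.4
position: [0.5041, -0.2082, 0.2182]
tool_rot: [[0.022, 1.0, 0.0], [1.0, -0.022, -0.0], [-0.0, 0.0, -1.0]]
ft_force: [1.7, -1.4, 4.1]
grip_width: 0.0105
gripper_force: 59.4
```

```bash
g(){ awk '/position/{p=$NF} /ft_force/{f=$NF; y=$3; print p,y,f} END{exit (f+0>7.5)}'; }
python3 -m jog '[{"linear":[-0.01,0,0.01],"roll":0},{"linear":[0,0,0.01],"roll":0},{"linear":[0,0,0],"roll":0}]' | g &&
python3 -m jog '[{"linear":[0,0,0.01],"roll":0},{"linear":[0,0,0.01],"roll":0}]' | g &&
python3 -m jog '[{"linear":[0,0,0.01],"roll":0},{"linear":[0,0,0.01],"roll":0}]' | g &&
python3 -m jog '[{"linear":[0,0,0.01],"roll":0},{"linear":[0,0,0.01],"roll":0}]' | g &&
python3 -m jog '[{"linear":[0,0,0.01],"roll":0},{"linear":[0,0,0.01],"roll":0}]' | g &&
python3 -m jog '[{"linear":[0,0,0.01],"roll":0},{"linear":[0,0,0.01],"roll":0}]' | g &&
python3 -m jog '[{"linear":[0,0,0.01],"roll":0},{"linear":[0,0,0.01],"roll":0}]' | g &&
python3 -m jog '[{"linear":[0,0,0.01],"roll":0},{"linear":[0,0,0.01],"roll":0}]' | g &&
python3 -m jog '[{"linear":[0,0,0.01],"roll":0},{"linear":[0,0,0.01],"roll":0}]' | g &&
python3 -m jog '[{"linear":[0,0,0.01],"roll":0},{"linear":[0,0,0.01],"roll":0}]' | g &&
python3 -m jog '[{"linear":[0,0,0.01],"roll":0},{"linear":[0,0,0.01],"roll":0}]' | g &&
python3 -m jog '[{"linear":[0,0,0.01],"roll":0},{"linear":[0,0,0.01],"roll":0}]' | g || echo STOP
```

```text
0.2174] -0.3, 3.9]
0.2167] 1.1, 4.3]
0.2159] 1.2, 3.8]
0.2151] 1.6, 4.3]
0.2143] 1.7, 4.9]
0.2135] 2.0, 4.8]
0.2127] 2.9, 3.9]
0.2119] 2.1, 4.0]
0.2111] 2.8, 4.2]
0.2103] 3.1, 3.8]
0.2095] 3.7, 4.5]
0.2087] 3.2, 3.9]
```

```bash
g(){ awk '/position/{p=$NF} /ft_force/{f=$NF; print p,$0} END{exit (f+0>7.5)}'; }
python3 -m jog '[{"linear":[0.005,0,0.01],"roll":0},{"linear":[0,0,0.01],"roll":0}]' | g &&
python3 -m jog '[{"linear":[0,0,0.01],"roll":0},{"linear":[0,0,0.01],"roll":0}]' | g &&
python3 -m jog '[{"linear":[0,0,0.01],"roll":0},{"linear":[0,0,0.01],"roll":0}]' | g &&
python3 -m jog '[{"linear":[0,0,0.01],"roll":0},{"linear":[0,0,0.01],"roll":0}]' | g &&
python3 -m jog '[{"linear":[0,0,0.01],"roll":0},{"linear":[0,0,0.01],"roll":0}]' | g &&
python3 -m jog '[{"linear":[0,0,0.01],"roll":0},{"linear":[0,0,0.01],"roll":0}]' | g &&
python3 -m jog '[{"linear":[0,0,0.01],"roll":0},{"linear":[0,0,0.01],"roll":0}]' | g &&
python3 -m jog '[{"linear":[0,0,0.01],"roll":0},{"linear":[0,0,0.01],"roll":0}]' | g &&
python3 -m jog '[{"linear":[0,0,0.01],"roll":0},{"linear":[0,0,0.01],"roll":0}]' | g &&
python3 -m jog '[{"linear":[0,0,0.01],"roll":0},{"linear":[0,0,0.01],"roll":0}]' | g &&
python3 -m jog '[{"linear":[0,0,0.01],"roll":0},{"linear":[0,0,0.01],"roll":0}]' | g &&
python3 -m jog '[{"linear":[0,0,0.01],"roll":0},{"linear":[0,0,0.01],"roll":0}]' | g || echo STOP
```

```text
0.2081] ft_force: [2.0, 3.1, 8.3]
STOP
```

```bash
g(){ awk '/position/{p=$NF} /ft_force/{f=$NF; print p,$0} END{exit (f+0>10)}'; }
python3 -m jog '[{"linear":[0,0,0],"roll":0}]' | g &&
python3 -m jog '[{"linear":[0,0,0],"roll":0}]' | g &&
python3 -m jog '[{"linear":[0,0,0.005],"roll":0},{"linear":[0,0,0],"roll":0}]' | g &&
python3 -m jog '[{"linear":[0,0,0],"roll":0}]' | g
```

```text
0.2082] ft_force: [1.3, 2.2, 5.5]
0.2082] ft_force: [1.8, 2.6, 6.3]
0.2081] ft_force: [2.1, 2.5, 7.4]
0.2081] ft_force: [1.1, 1.9, 7.4]
```

```bash
g(){ awk '/position/{p=$NF} /ft_force/{f=$NF; print p,$0} END{exit (f+0>11.3)}'; }
python3 -m jog '[{"linear":[0,0,0.005],"roll":0},{"linear":[0,0,0],"roll":0}]' | g &&
python3 -m jog '[{"linear":[0,0,0.005],"roll":0},{"linear":[0,0,0],"roll":0}]' | g &&
python3 -m jog '[{"linear":[0,0,0.005],"roll":0},{"linear":[0,0,0],"roll":0}]' | g && 
python3 -m jog '[{"linear":[0,0,0],"roll":0}]' | g
```

```text
0.2081] ft_force: [0.7, 2.3, 8.6]
0.208] ft_force: [1.1, 2.3, 10.0]
0.208] ft_force: [0.4, 3.2, 10.5]
0.208] ft_force: [0.8, 3.3, 9.8]
```

```bash
g(){ awk '/position/{p=$NF} /ft_force/{f=$NF; print p,$0} END{exit (f+0>17)}'; }
python3 -m jog '[{"linear":[0,0,0.005],"roll":0},{"linear":[0,0,0.004],"roll":0},{"linear":[0,0,0],"roll":0}]' | g &&
python3 -m jog '[{"linear":[0,0,0],"roll":0},{"linear":[0,0,0],"roll":0},{"linear":[0,0,0],"roll":0}]' | g &&
python3 -m jog '[{"linear":[0,0,0],"roll":0},{"linear":[0,0,0],"roll":0},{"linear":[0,0,0],"roll":0}]' | g &&
python3 -m jog '[{"linear":[0,0,0],"roll":0},{"linear":[0,0,0],"roll":0},{"linear":[0,0,0],"roll":0}]' | g
```

```text
0.208] ft_force: [-0.3, 3.9, 12.6]
0.208] ft_force: [-0.3, 3.3, 12.8]
0.2079] ft_force: [-0.8, 3.3, 12.8]
0.208] ft_force: [-1.0, 3.5, 11.6]
```

```bash
g(){ awk '/position/{p=$NF} /ft_force/{f=$NF; print p,$0} END{exit (f+0>17)}'; }
python3 -m jog '[{"linear":[0,0,-0.01],"roll":0},{"linear":[0,0,-0.01],"roll":0},{"linear":[0,0,-0.01],"roll":0},{"linear":[0,0,-0.01],"roll":0},{"linear":[0,0,0],"roll":0},{"linear":[0,0,0],"roll":0}]' | g
python3 -m jog '[{"linear":[0.005,0,0],"roll":0},{"linear":[0,0,0],"roll":0},{"linear":[0,0,0],"roll":0}]' | g
```

```text
0.2082] ft_force: [2.5, 1.1, 3.7]
0.2083] ft_force: [2.2, -0.1, 2.4]
```

```bash
g(){ awk '/position/{p=$0} /ft_force/{f=$NF; print p,$0} END{exit (f+0>17)}'; }
python3 -m jog '[{"linear":[0,0.005,-0.008],"roll":0},{"linear":[0,0,0],"roll":0},{"linear":[0,0,0],"roll":0}]' | g
python3 -m jog '[{"linear":[0,0.003,-0.003],"roll":0},{"linear":[0,0,0],"roll":0},{"linear":[0,0,0],"roll":0}]' | g
```

```text
position: [0.504, -0.2083, 0.2084] ft_force: [-0.1, -2.1, -0.3]
position: [0.5041, -0.2082, 0.2085] ft_force: [0.4, -2.7, -1.4]
```

```bash
python3 -m jog '[{"linear":[-0.005,0,0.003],"roll":0},{"linear":[0,0,0],"roll":0},{"linear":[0,0,0],"roll":0}]' - 20
python3 -m jog '[{"linear":[0,0,0],"roll":0},{"linear":[0,0,0],"roll":0},{"linear":[0,0,0],"roll":0},{"linear":[0,0,0],"roll":0},{"linear":[0,0,0],"roll":0},{"linear":[0,0,0],"roll":0},{"linear":[0,0,0],"roll":0},{"linear":[0,0,0],"roll":0},{"linear":[0,0,0],"roll":0},{"linear":[0,0,0],"roll":0}]' 0.3
python3 - <<'E'
from h import *
s=optics.get_image("scene")
cv2.imwrite("pics/g5.png",cv2.resize(s[100:260,120:250],None,fx=3.5,fy=3.5,interpolation=cv2.INTER_CUBIC)[:,:,::-1])
E
```

```text
time_s: 18.15
position: [0.5042, -0.2083, 0.2086]
tool_rot: [[0.023, 1.0, -0.0], [1.0, -0.023, 0.0], [0.0, -0.0, -1.0]]
ft_force: [-0.3, -3.4, -1.9]
grip_width: 0.0099
gripper_force: 58.8
time_s: 18.98
position: [0.5044, -0.2084, 0.2087]
tool_rot: [[0.022, 1.0, 0.0], [1.0, -0.022, 0.0], [0.0, 0.0, -1.0]]
ft_force: [0.6, 0.5, -0.7]
grip_width: 0.0555
gripper_force: 0.0
```

View pics/g5.png

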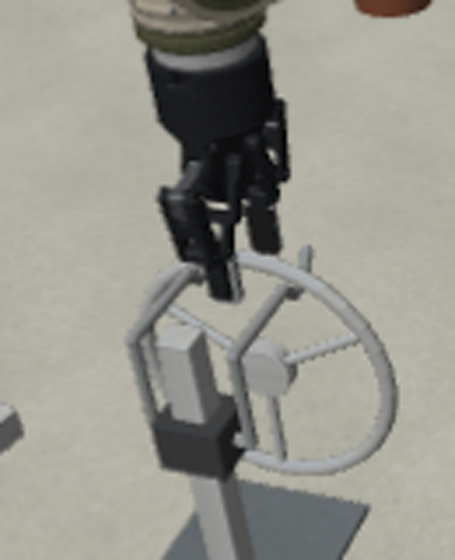

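```bash
python3 -m jog '[{"linear":[0,0,-0.1],"roll":0},{"linear":[0,0,-0.2],"roll":0},{"linear":[0,0,-0.3],"roll":0},{"linear":[0,0,-0.4],"roll":0},{"linear":[0,0,-0.4],"roll":0},{"linear":[0,0,-0.4],"roll":0},{"linear":[0,0,-0.4],"roll":0},{"linear":[0,0,-0.3],"roll":0},{"linear":[0,0,-0.2],"roll":0},{"linear":[0,0,0],"roll":0},{"linear":[0,0,0],"roll":0}]'
for i in 1 2 3; do python3 -m jog '[{"linear":[0,0,0],"roll":0},{"linear":[0,0,0],"roll":0},{"linear":[0,0,0],"roll":0},{"linear":[0,0,0],"roll":0},{"linear":[0,0,0],"roll":0},{"linear":[0,0,0],"roll":0},{"linear":[0,0,0],"roll":0},{"linear":[0,0,0],"roll":0},{"linear":[0,0,0],"roll":0},{"linear":[0,0,0],"roll":0},{"linear":[0,0,0],"roll":0},{"linear":[0,0,0],"roll":0}]' | head -1; done
python3 - <<'E'
from h import *
a=optics.get_image("scene").astype(int);
for i in range(4): b=optics.get_image("scene").astype(int)
print("ring-area diff",np.abs(a-b)[160:240,150:240].mean(),"bg",np.abs(a-b)[300:400,250:400].mean())
cv2.imwrite("pics/g6.png",b[:,:,::-1].astype(np.uint8))
E
```

```text
time_s: 19.95
position: [0.5043, -0.2083, 0.3167]
tool_rot: [[0.023, 1.0, 0.0], [1.0, -0.023, -0.0], [-0.0, 0.0, -1.0]]
ft_force: [0.2, 0.5, -0.4]
grip_width: 0.0558
gripper_force: 0.0
time_s: 20.95
time_s: 21.95
time_s: 22.95
ring-area diff 0.3718518518518519 bg 0.38066666666666665
```

View pics/g6.png

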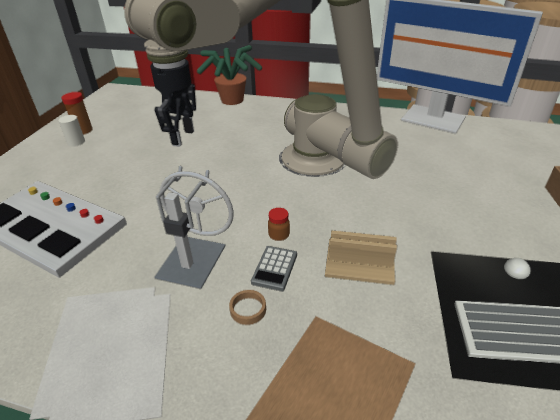

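The ring hangs still on the lowered hook (about (196,205) px). The gripper is clear above it, and the jar, calculator and tape have not moved.

```bash
python3 -c "
from rig import env
print(env.close_job())"
```

```text
the job is handed in; nothing more can be done
None
```

The ring hangs still on the lowered hook, which slid about 33 mm to its stop; I held about 15.5 N there for a second (force reading plus ring weight), left the desk things unmoved, and handed the job in at about 23 s (no verdict was returned).

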